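Fill the tile tray, then lift the wet tile with the tongs

TASK

Get the glaze tests ready for the kiln: stand the spare amber tile from the worktop upright in the one empty pocket of the setter tray and let go of it. Then pick up the tongs, close them on the freshly glazed blue tile and lift it at least 10 cm clear of the worktop, upright; finish holding it there in the tongs. The blue glaze is wet, so never touch that tile with the gripper, and leave the other tiles in the tray and everything else as they stand.

Things in the scene. Friction and masses are not known exactly. Their poses are not given: they have to be found in the camera images.
- tray: Cream setter tray, 150 (x) x 200 (y) x 18 mm, fixed, with four rectangular pockets in two rows of two, 66 mm apart in x and 96 mm in y. Each pocket is 45 mm (x) x 47 mm (y) and 8 mm deep. Origin: centre of the underside.
- pocket0 (a point): Centre of the floor of tray pocket 0, 10 mm above the worktop, 8 mm below the tray's top. Axes as the tray's; a tile stands in the pocket with its x and y along these. Three pockets hold a tile and one is empty; which one varies.
- pocket1 (a point): Centre of the floor of tray pocket 1, 10 mm above the worktop, 8 mm below the tray's top. Axes as the tray's; a tile stands in the pocket with its x and y along these. Three pockets hold a tile and one is empty; which one varies.
- pocket2 (a point): Centre of the floor of tray pocket 2, 10 mm above the worktop, 8 mm below the tray's top. Axes as the tray's; a tile stands in the pocket with its x and y along these. Three pockets hold a tile and one is empty; which one varies.
- pocket3 (a point): Centre of the floor of tray pocket 3, 10 mm above the worktop, 8 mm below the tray's top. Axes as the tray's; a tile stands in the pocket with its x and y along these. Three pockets hold a tile and one is empty; which one varies.
- tray_tile0: L-shaped glaze test tile, upright, about 50 g. Origin: centre of the underside of its 36 (x) x 38 (y) mm footprint. Foot 6 mm thick; on its +x edge (x 12 to 18 mm) a wall 6 mm thick, 38 mm wide (y), up to z = 70 mm; the foot's free end looks to -x. Amber; it stands in one of the pockets of the tray, which one varies.
- tray_tile1: L-shaped glaze test tile, upright, about 50 g. Origin: centre of the underside of its 36 (x) x 38 (y) mm footprint. Foot 6 mm thick; on its +x edge (x 12 to 18 mm) a wall 6 mm thick, 38 mm wide (y), up to z = 70 mm; the foot's free end looks to -x. Amber; it stands in one of the pockets of the tray, which one varies.
- tray_tile2: L-shaped glaze test tile, upright, about 50 g. Origin: centre of the underside of its 36 (x) x 38 (y) mm footprint. Foot 6 mm thick; on its +x edge (x 12 to 18 mm) a wall 6 mm thick, 38 mm wide (y), up to z = 70 mm; the foot's free end looks to -x. Amber; it stands in one of the pockets of the tray, which one varies.
- spare_tile: L-shaped glaze test tile, upright, about 50 g. Origin: centre of the underside of its 36 (x) x 38 (y) mm footprint. Foot 6 mm thick; on its +x edge (x 12 to 18 mm) a wall 6 mm thick, 38 mm wide (y), up to z = 70 mm; the foot's free end looks to -x. Amber; it stands alone on the worktop: the spare for the empty pocket.
- blue_tile: L-shaped glaze test tile, upright, about 50 g. Origin: centre of the underside of its 36 (x) x 38 (y) mm footprint. Foot 6 mm thick; on its +x edge (x 12 to 18 mm) a wall 6 mm thick, 38 mm wide (y), up to z = 70 mm; the foot's free end looks to -x. Blue, freshly glazed; it stands alone on the worktop. To be touched by the tongs' jaws only.
- tongs: Spring tongs lying flat, loose, 90 g, 195 mm long, 22 mm high: pivot at the back, two steel arms side by side (opening sideways), red grip pads outside, black rubber jaws in front, 77 mm apart at rest. Both arms turn alike; a spring opens them: 8 N on each grip pad begins to close them, 11 N when on a 38 mm thing. Origin: on the pivot axis, at the underside; x to the jaws, y to the left arm, z up.
- tongs_grip (a point): Point midway between the red grip pads, 90 mm ahead of the tongs' pivot, 11 mm above their underside; axes as tongs. The pads' outer faces (66 mm long, 20 mm high) are 62 mm apart at rest, 41 mm when the jaws are closed on a 38 mm wide thing (jaws then parallel). Squeezed to 54 mm here, the jaws are about 62 mm apart. The tongs balance about here.
- tongs_mouth (a point): Point midway between the jaws, 170 mm ahead of the tongs' pivot, 11 mm above their underside; axes as tongs. The jaws' rubber pads reach 21 mm before and behind it and from 1 to 21 mm above the underside.
- tongs_left: Left arm (+y) of the tongs. Origin on the pivot axis, at the underside. At rest its axes are those of tongs; it turns clockwise seen from above as the tongs close, by 0.115 rad on a 38 mm wide thing, 0.2 rad at most.
- tongs_right: Right arm (-y) of the tongs, the mirror image: it turns anticlockwise as the tongs close.
- mug: Pale mug, 70 mm across without the handle, 90 mm high; bystander. Origin: centre of the underside.
- glaze_jar: Glaze jar with a beige lid, 67 mm across, 83 mm high; bystander. Origin: centre of the underside.
- wood_rib: Wooden throwing rib lying flat, 40 x 90 x 8 mm; bystander. Origin: centre of the underside.
- ribbon_tool: Ribbon tool with a wooden handle lying flat, 199 x 27 x 17 mm; bystander. Origin: centre of the underside.
There are look-alikes about, which are no part of the job. What is shaped like the spare_tile but red or turquoise is not meant.

How it is judged:
On the way, in this order (a step that is already met when the one before it is completed fails the run):
1. the spare tile stands in the empty pocket, released ((horizontal distance between spare_tile and pocket0 below 0.01 m or horizontal distance between spare_tile and pocket1 below 0.01 m or horizontal distance between spare_tile and pocket2 below 0.01 m or horizontal distance between spare_tile and pocket3 below 0.01 m) and z of spare_tile in the frame of pocket0 below 0.004 m and angle between spare_tile's own z axis and vertical below 0.12 rad and contact force between the fingers and spare_tile below 0.1 N and linear speed of spare_tile below 0.02 m/s), for 0.2 s.
2. both jaws of the tongs hold the blue tile lifted off the worktop (contact force between each of tongs_left, tongs_right and blue_tile above 0.3 N and height (world z) of blue_tile above 0.03 m), for 0.2 s.
At the end, for the whole second after the job is handed in: Spare tile upright in a pocket (10 mm from centre, under 4 mm off its floor), released; other amber tiles upright, within 12 mm of their starts. Blue tile pinched by both jaws, 95 mm or more up, within 0.4 rad of upright, still; fingers hold the tongs, nothing else touches tile or tongs (contact force between each of the fingers, blue_tile, tongs and spare_tile below 0.05 N and contact force between each of the fingers, the arm and blue_tile below 0.05 N and (horizontal distance between spare_tile and pocket0 below 0.01 m or horizontal distance between spare_tile and pocket1 below 0.01 m or horizontal distance between spare_tile and pocket2 below 0.01 m or horizontal distance between spare_tile and pocket3 below 0.01 m) and z of spare_tile in the frame of pocket0 below 0.004 m and angle between each of spare_tile, tray_tile0, tray_tile1, tray_tile2's own z axis and vertical below 0.12 rad and contact force between the arm and spare_tile below 0.1 N and linear speed of spare_tile below 0.02 m/s and contact force between each of tongs_left, tongs_right and blue_tile above 0.3 N and height (world z) of blue_tile above 0.095 m and height (world z) of tongs above 0.08 m and angle between blue_tile's own z axis and vertical below 0.4 rad and linear speed of blue_tile below 0.05 m/s and contact force between the fingers and tongs above 1 N and contact force between each of blue_tile, tongs and tray below 0.05 N and contact force between each of blue_tile, tongs and tray_tile0 below 0.05 N and contact force between each of blue_tile, tongs and tray_tile1 below 0.05 N and contact force between each of blue_tile, tongs and tray_tile2 below 0.05 N and contact force between each of blue_tile, tongs and mug below 0.05 N and contact force between each of blue_tile, tongs and glaze_jar below 0.05 N and distance of each of tray_tile0, tray_tile1, tray_tile2 from where it was at the start of the episode below 0.012 m); the arm keeps its last pose, push and grip.
It fails at once if the robot touches the wet blue tile itself (contact force between the arm and blue_tile above 0.5 N).
It fails at once if the robot touches the wet blue tile with the fingers (contact force between the fingers and blue_tile above 0.5 N).
It fails at once if a tile is knocked over (angle between any of tray_tile0, tray_tile1, tray_tile2, spare_tile, blue_tile's own z axis and vertical above 0.7 rad).
It fails at once if a tile in the tray is taken out or shoved about (distance of any of tray_tile0, tray_tile1, tray_tile2 from where it was at the start of the episode above 0.025 m).
It fails at once if a bystander is disturbed (distance of any of mug, glaze_jar, wood_rib, ribbon_tool from where it was at the start of the episode above 0.03 m).
It also fails if it takes over 53 s, if anything falls off the work surface, if the arm or the gripper's body presses on something with over 40 N, if the wrist force passes 120 N, or if a joint passes its speed limit or range.

ROBOT

A 7-joint arm with a two-finger parallel gripper is mounted at the origin on a cart in front of the work surface, level with it; the furniture and walls round the work are solid. World frame = base frame: x ahead of the robot, y to its left, z up, the work surface at z = 0. Lengths are in m, angles in rad, forces in N, time in s.
With the tool pointing down it reaches from about 0.4 to 0.875 m from the base axis. Payload 6.5 kg.
Tool frame: the origin (TCP) lies at the very end of the fingers, on their centre line; the grasp point (between the pads) lies 19 mm behind it; z points along the fingers, y is the line along which they close (so a half turn about z gives the same grasp; the last joint's range is limited). The gripper opens to 88 mm and grips with 3 to 60 N. Pads are 18 mm wide; open, the fingers measure 123 mm over their backs; the gripper's body (75 mm by 187 mm) begins 45 mm behind the grasp point.
Start: joints at [-1.399, 0.536, -0.004, 1.538, 0.003, 1.067, -0.071], TCP at [0.153, 0.632, 0.204] pointing down, gripper open.
Joint ranges: [-2.7, 2.7], [-0.37, 2.16], [-1.27, 1.26], [0.24, 2.4], [-1.31, 4.45], [0.19, 1.91], [-2.76, 2.76]. Speed limits (rad/s): [2.39, 2.39, 3.14, 3.14, 3.14, 3.14, 3.14].

INTERFACE

Orientations are given as a rotation vector (axis times angle).
In Python, from bench import ctrl gives the robot as it stands.
- The arm moves only by the tool arm_command, never from a script. Its argument "series" is a list of rows, each a list of 3 entries, a list of its own where there are three numbers: the finger opening in mm, from 0 to 88.1, then the shift along the tool's x, y, z in mm, then the turn about the tool's z in rad. In form: [[hand, [tx, ty, tz], turn], ...]. A call has 1 to 10 rows; each row is the pose to reach, as a shift and turn from the pose commanded when the call began, along the tool's axes at that moment; what a row does not reach only later rows make up. A row lasts 1/10 s, in which the tool goes at most 50 mm and 8.59 degrees, less where a joint would pass 70% of its speed; a pose out of reach is approached as far as the arm can. A call with a gripper value outside its range is refused whole. The fingers move at their own pace and stop on an object; "newtons" is the grip in N (left out, the last holds). Time passes only in rows, so rows that repeat a pose let the fingers close. It gives the time, the measured TCP pose, the force, the opening and the grip force at its end, in the units of the state.
- ctrl.get_obs(): the state, without advancing time (a new reading comes with each control period).
- ctrl.capture(name): name is "side" or "top" or "wrist"; returns the picture (420x560x3 uint8, red, green, blue); there is no depth.
- ctrl.camera_info(name): a dict with "intrinsics" (3x3 intrinsics, pixels), "rvec" (rotation vector, rad) and "tvec" (3), from world to camera coordinates, as OpenCV has them. Camera axes: x right, y down, z forward; pixel columns grow to the right and rows downward; lengths in m; the calibration is good to about 2 mm. A picture is of the moment at which its call begins: read the wrist's pose just before it. camera_info takes no time and is no camera call; for the wrist camera it gives the pose at the moment of the call.
- ctrl.hand_in(): hands the job in; it is judged then, once.
Trained networks look in the newest picture that a camera, given by its name, has taken for a name from the list of things; names that differ only in an ending like _2 or _b are one class to them, and where a whole thing is asked for, a point or a joint stands for the part that bears it (a point fixed in the world has none). Each returns a list of dicts, best first, with "confidence" (0 to 1); they miss things now and then, are a little off and sometimes report something else, mostly with a low value. They report only what shows in the picture. A call takes as long as a camera call. They do not tell look-alikes from the thing itself.
- ctrl.boxes_of(camera, target): "xyz" ([x, y, z] in m, in world coordinates, good to about 4 mm: the middle of the surface that is visible of it).
The state is a dict: "time_s": time; "joint_positions": joint angles; "joint_vel": joint speeds; "effort": joint torques, N m; "eef_pos": TCP position; "orientation": TCP orientation; "wrist_force": force on the tool from outside, world axes, zero at the start; "moment": the same for the moment, N m; "opening": opening from 0.0 (shut) to 1.0 (fully open); "finger_force": force on a finger pad.
Only numpy, scipy, OpenCV 4.12 (cv2) and the standard library are available. Lean on these libraries where they do the work, as an engineer would, in place of code of your own. Each camera call takes 0.05 s, during which the arm holds its last target. There are 200 camera calls.

## Working session

There is one attempt and no reset: what is moved stays moved. The work goes in short steps, Python scripts to look and compute and a tool call to move; the robot and the scene stay as the last step left them, time stands still between calls to the robot, and variables do not carry over. Pictures are saved under pics/ and viewed, at most 10 in all, crops included, and the job is handed in when it is done.

Besides the shell and the picture viewer there is one more tool, called after "Emit:" as name([rows], argument=value, ...), one row to a line, values as JSON. arm_command: Moves the arm, as the interface text tells. Its arguments: {"type":"object","properties":{"series":{"type":"array","items":{"type":"array"}},"newtons":{"type":"number"}},"required":["series"]}

```bash
mkdir -p pics; ls
python3 - <<'E'
from bench import ctrl
import cv2,numpy as np
for c in ["top","side"]:
    im=ctrl.capture(c); cv2.imwrite(f"pics/{c}0.png",im[:,:,::-1])
    i=ctrl.camera_info(c); R=cv2.Rodrigues(np.array(i["rvec"]))[0]; print(c,(-R.T@np.array(i["tvec"])).round(3),R[2].round(2),i["intrinsics"][0][0])
    for n in ["spare_tile","blue_tile","tongs","tongs_grip","tongs_mouth","tray","mug","glaze_jar","wood_rib","ribbon_tool"]:
        print(n,[(np.round(d["xyz"],3).tolist(),round(d["confidence"],2)) for d in ctrl.boxes_of(c,n)][:7])
o=ctrl.get_obs();print(o)
E
```

```text
pics
top [0.346 0.029 1.279] [ 0.18  0.   -0.98] 544.7711767850232
spare_tile [([0.532, 0.009, 0.006], 0.77), ([0.371, 0.037, 0.008], 0.63), ([0.462, -0.006, 0.006], 0.62), ([0.347, -0.088, 0.002], 0.23)]
blue_tile [([0.671, 0.129, 0.006], 0.57), ([0.461, 0.246, 0.015], 0.37)]
tongs [([0.465, 0.242, 0.02], 0.75)]
tongs_grip [([0.462, 0.246, 0.016], 0.57)]
tongs_mouth [([0.464, 0.246, 0.02], 0.92)]
tray [([0.6, -0.188, 0.018], 0.75), ([0.463, -0.005, 0.007], 0.2)]
mug [([0.788, 0.026, 0.054], 0.96)]
glaze_jar [([0.772, 0.131, 0.086], 0.75)]
wood_rib [([0.349, -0.087, 0.004], 0.76), ([0.603, -0.188, 0.016], 0.42)]
ribbon_tool [([0.36, -0.249, 0.016], 0.81), ([0.463, 0.243, 0.018], 0.53)]
side [ 0.453 -1.094  0.697] [ 0.09  0.86 -0.5 ] 498.8869585850755
spare_tile [([0.466, -0.019, 0.011], 0.8), ([0.532, 0.024, 0.026], 0.77), ([0.381, 0.033, 0.034], 0.66)]
blue_tile [([0.665, 0.125, 0.011], 0.43)]
tongs [([0.351, -0.09, 0.009], 0.61)]
tongs_grip [([0.47, 0.238, 0.007], 0.95)]
tongs_mouth [([0.474, 0.234, 0.014], 0.69)]
tray [([0.596, -0.214, 0.018], 0.88)]
mug [([0.355, -0.262, 0.012], 
[... 233 characters left out ...]
 array([-1.39920063,  0.53641791, -0.00438691,  1.53788375,  0.00258708,
        1.06726985, -0.07116948]), 'joint_vel': array([-1.01392020e-03,  8.00089221e-04,  1.41465813e-03, -1.27457570e-03,
       -1.51599109e-04,  4.17840192e-04,  3.57892206e-05]), 'effort': array([ 1.06831361e-03, -5.70904326e+01,  9.90476757e-01, -2.51913071e+01,
       -5.62150392e-02,  1.10205961e-02,  3.60527565e-05]), 'eef_pos': array([0.15312037, 0.6317178 , 0.20391075]), 'orientation': array([3.72568906e-01, 3.11939703e+00, 4.01794012e-05]), 'wrist_force': array([ 0.54236027, -0.28707023,  0.23727419]), 'moment': array([-0.00941023, -0.00820725, -0.03162657]), 'finger_force': 0.0, 'opening': 1.001931913364325}
```

View pics/top0.png

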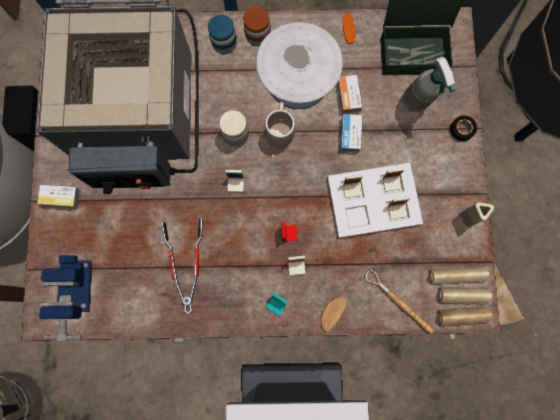

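View pics/side0.png

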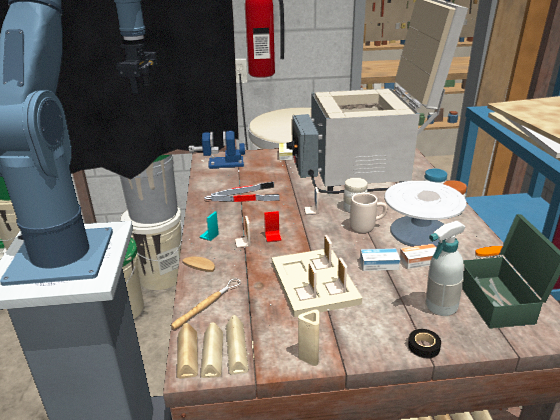

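The top view shows the spare amber tile at about (297,266), the tray at (375,200) with its empty pocket at (357,217) in the near-left corner, the blue tile at (235,180), and the tongs from the pivot at (187,303) to the jaws at (165,232) and (200,228). Red (290,232) and turquoise (277,304) are look-alikes. The side view agrees. I'll enlarge these areas to measure poses.

```bash
cat > h.py <<'E'
import cv2,numpy as np
from scipy.spatial.transform import Rotation as Ro
from bench import ctrl
def cam(c):
    i=ctrl.camera_info(c); return np.array(i["intrinsics"],float),cv2.Rodrigues(np.array(i["rvec"],float))[0],np.array(i["tvec"],float).ravel()
def px2w(C,px,z):
    K,R,t=C; px=np.atleast_2d(px).astype(float); o=-R.T@t
    d=(R.T@np.linalg.inv(K)@np.c_[px,np.ones(len(px))].T).T
    return o+d*((z-o[2])/d[:,2])[:,None]
def w2px(C,P):
    K,R,t=C; return cv2.projectPoints(np.atleast_2d(P).astype(float),cv2.Rodrigues(R)[0],t,K,None)[0][:,0]
def zoom(im,x,y,w,h,s):
    c=cv2.resize(im[y:y+h,x:x+w],None,fx=s,fy=s,interpolation=cv2.INTER_CUBIC).copy()
    for k in range((x+9)//10*10,x+w,10):
        cv2.line(c,((k-x)*s,0),((k-x)*s,6),(255,0,255),1); cv2.putText(c,str(k),((k-x)*s,16),0,.35,(255,0,255),1)
    for k in range((y+9)//10*10,y+h,10):
        cv2.line(c,(0,(k-y)*s),(6,(k-y)*s),(255,0,255),1); cv2.putText(c,str(k),(8,(k-y)*s+4),0,.35,(255,0,255),1)
    return c
def tcp():
    o=ctrl.get_obs(); return o["eef_pos"],Ro.from_rotvec(o["orientation"]).as_matrix(),o
def go(target_xyz,yaw_axis_y):
    "shift in tool axes (mm) to TCP target; turn so that tool y lies along world angle yaw_axis_y (mod pi)"
    p,R,o=tcp(); s=R.T@(np.array(target_xyz)-p)*1000
    v=R.T@np.array([np.cos(yaw_axis_y),np.sin(yaw_axis_y),0]); a=np.arctan2(-v[0],v[1]); a=(a+np.pi/2)%np.pi-np.pi/2
    print("shift",s.round(1),"turn",round(a,4),"j7",o["joint_positions"][6].round(3),"t",round(o["time_s"],2)); return s,a
E
python3 - <<'E'
from h import *
im=ctrl.capture("top")[:,:,::-1]
m=np.zeros((600,800,3),np.uint8)
m[:300,:400]=zoom(im,325,160,100,75,4)
m[:300,400:]=zoom(im,270,245,50,37,8)[:300,:400].copy() if 0 else cv2.resize(zoom(im,270,245,50,37,8),(400,300))
m[300:,:400]=cv2.resize(zoom(im,215,160,40,30,10),(400,300))
z=zoom(im,150,212,66,100,3); m[300:,400:598]=z
z=zoom(im,205,100,66,100,3); m[300:,600:798]=z
cv2.imwrite("pics/m.png",m)
C=cam("top")
print(px2w(C,[[297,266],[235,185],[357,217],[187,303]],[.006,.006,.01,.01]) if 0 else [px2w(C,[297,266],.006),px2w(C,[235,185],.006),px2w(C,[357,217],.01)])
p,R,o=tcp();print(R.round(3)); K,Rw,t=cam("wrist"); print("wristcam",(-Rw.T@t).round(3), (R.T@(-Rw.T@t-p)).round(3),(R.T@Rw.T).round(3),K[0])
E
```

```text
[array([[ 0.45386523, -0.00633549,  0.006     ]]), array([[0.65061501, 0.13795453, 0.006     ]]), array([[ 0.56667132, -0.15069909,  0.01      ]])]
[[-0.972  0.236  0.   ]
 [ 0.236  0.972 -0.   ]
 [-0.     0.    -1.   ]]
wristcam [0.079 0.649 0.385] [ 0.076 -0.    -0.181] [[-0.002 -0.956 -0.294]
 [ 1.    -0.002 -0.   ]
 [-0.001 -0.294  0.956]] [348.2527263    0.         276.92932145]
```

View pics/m.png

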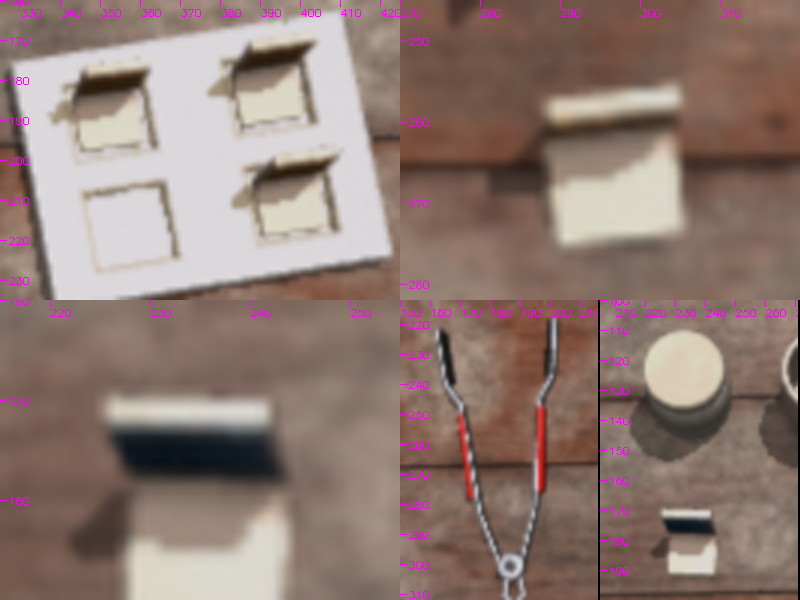

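The enlargement shows the empty pocket with corners near (346,206), (366,205), (369,225) and (349,227), the spare tile's foot end at (290,275)-(305,273), and the blue tile's foot end at (228,191)-(243,191). The tongs' pivot is at (187,301) and the jaw tips at (163,221) and (201,219).

Run:
```python
from h import *
C=cam("top")
def r(n,px,z): print(n,px2w(C,px,z).round(4).tolist())
for n,f,tp in [("spare",[[290,275.2],[305.4,273.4]],[[288.2,257.1],[305.1,255.9]]),("blue",[[227.7,191.3],[243,191.3]],[[225.5,169.7],[242,169.9]])]:
    f=px2w(C,f,.006);t=px2w(C,tp,.07); print(n,"foot",f.round(4).tolist(),"top",t.round(4).tolist())
    print(" foot w",np.linalg.norm(f[1]-f[0]),"top w",np.linalg.norm(t[1]-t[0]),"mid",((f.mean(0)+t.mean(0))/2).round(4),"len",np.linalg.norm((t.mean(0)-f.mean(0))[:2]))
    print(" yaw",np.arctan2(*(f[0]-f[1])[:2])*-1,np.arctan2(*(t[0]-t[1])[:2])*-1)
q=np.array([[346,206.3],[366.3,204.8],[369.5,224.8],[349.3,227.7]])
r("pocket",q,.018); print(px2w(C,q,.018).mean(0))
q=np.array([[328,175.7],[410.5,164.5],[422,223.5],[338,236]])
w=px2w(C,q,.018); print("tray",w.round(4).tolist(),w.mean(0)); 
e=w[0]-w[3]; e2=w[1]-w[2]; g=w[0]-w[1]; g2=w[3]-w[2]; print([np.arctan2(v[1],v[0]) for v in (e,e2)],[np.arctan2(-v[0],v[1]) for v in (g,g2)],[np.linalg.norm(v) for v in (e,e2,g,g2)])
w=px2w(C,[[187,300.7],[162.7,221.3],[201,218.7]],.018); print("tongs",w.round(4).tolist()); d=(w[1]+w[2])/2-w[0]; print(np.arctan2(d[1],d[0]),np.linalg.norm(d))
```

```text
spare foot [[0.4328, 0.0104, 0.006], [0.4363, -0.0255, 0.006]] top [[0.4685, 0.0146, 0.07], [0.4705, -0.0231, 0.07]]
 foot w 0.036097305020833234 top w 0.03767893458888577 mid [ 0.452  -0.0059  0.038 ] len 0.035124016826966774
 yaw 0.09812462906290122 0.05317212298159961
blue foot [[0.6354, 0.1555, 0.006], [0.6348, 0.1188, 0.006]] top [[0.6717, 0.1542, 0.07], [0.6705, 0.1164, 0.07]]
 foot w 0.036653860268985046 top w 0.03783412744919267 mid [0.6531 0.1362 0.038 ] len 0.03603695625022318
 yaw -0.018329094328764544 -0.031000467230462923
pocket [[0.5914, -0.1248, 0.018], [0.5941, -0.1727, 0.018], [0.5462, -0.178, 0.018], [0.5402, -0.1305, 0.018]]
[ 0.56795654 -0.15149479  0.018     ]
tray [[0.6664, -0.0848, 0.018], [0.6904, -0.2829, 0.018], [0.5471, -0.3011, 0.018], [0.5211, -0.1033, 0.018]] [ 0.60622935 -0.19302393  0.018     ]
[np.float64(0.12644331698957903), np.float64(0.12605637363434272)] [np.float64(0.12024117821354441), np.float64(0.13068186900684223)] [np.float64(0.14652547733064053), np.float64(0.14444245812781004), np.float64(0.19953526942154132), np.float64(0.19947733250628952)]
tongs [[0.3781, 0.2473, 0.018], [0.5633, 0.307, 0.018], [0.5679, 0.217, 0.018]]
0.07836332222398888 0.18807487876381904
```

Run:
```python
from h import *
go([.42,.30,.20],.07); go([.467,-.005,.20],.07)
```

```text
shift [-337.5 -259.5    3.9] turn 1.2631 j7 -0.071 t 1.15
shift [-455.  -544.9    3.9] turn 1.2631 j7 -0.071 t 1.15
```

Emit:
arm_command([
  [88,[-337,-260,4],1.263],
  [88,[-337,-260,4],1.263],
  [88,[-337,-260,4],1.263],
  [88,[-337,-260,4],1.263],
  [88,[-337,-260,4],1.263],
  [88,[-337,-260,4],1.263],
  [88,[-337,-260,4],1.263],
  [88,[-455,-545,4],1.263],
  [88,[-455,-545,4],1.263],
  [88,[-455,-545,4],1.263],
], newtons=20)

```text
time_s: 2.15
eef_pos: [0.4103, 0.2117, 0.2006]
orientation: [2.144, 2.296, 0.001]
wrist_force: [1.1, -0.1, -0.2]
opening: 0.999
finger_force: 0.0
```

Run:
```python
from h import *
p,R,o=tcp();print(p); go([.467,-.005,.16],.07)
```

```text
[0.41032007 0.21169617 0.20057245]
shift [-220.1   41.7   40.5] turn -0.0017 j7 -0.384 t 2.15
```

Emit:
arm_command([
  [40,[-220,42,20],0],
  [40,[-220,42,40],0],
  [40,[-220,42,40],0],
  [40,[-220,42,40],0],
  [40,[-220,42,40],0],
  [40,[-220,42,40],0],
  [40,[-220,42,40],0],
])

```text
time_s: 2.85
eef_pos: [0.4672, -0.003, 0.1604]
orientation: [-2.144, -2.296, -0.0]
wrist_force: [0.1, 0.4, -0.2]
opening: 0.452
finger_force: 0.0
```

Run:
```python
from h import *
C=cam("wrist"); im=ctrl.capture("wrist")[:,:,::-1].copy()
p,R,o=tcp();print(p,o["opening"])
a=.07; Rz=np.array([[np.cos(a),-np.sin(a),0],[np.sin(a),np.cos(a),0],[0,0,1]])
P=np.array([[-18,-19,6],[-18,19,6],[12,19,6],[12,-19,6],[12,-19,70],[12,19,70],[18,19,70],[18,-19,70]])/1000@Rz.T+[.452,-.006,0]
q=w2px(C,P); print(q.round(0).tolist())
big=cv2.resize(im,None,fx=1.4,fy=1.4)
cv2.polylines(big,[(q*1.4*8).astype(np.int32)],True,(255,0,255),1,cv2.LINE_AA,3)
cv2.imwrite("pics/w1.png",big)
print(ctrl.boxes_of("wrist","spare_tile"))
go([.467,-.005,.16],.07)
```

```text
[ 0.46720365 -0.00201006  0.16046087] 0.4550232440761485
[[244.0, 206.0], [243.0, 168.0], [274.0, 168.0], [274.0, 205.0], [273.0, 227.0], [273.0, 182.0], [280.0, 182.0], [280.0, 227.0]]
[{'xyz': [0.5341, 0.023, 0.0208], 'confidence': 0.86}, {'xyz': [0.3763, 0.0444, 0.0085], 'confidence': 0.66}, {'xyz': [0.4593, -0.0044, 0.006], 'confidence': 0.56}]
shift [-3.5 -0.5  0.5] turn 0.0021 j7 0.192 t 2.95
```

View pics/w1.png

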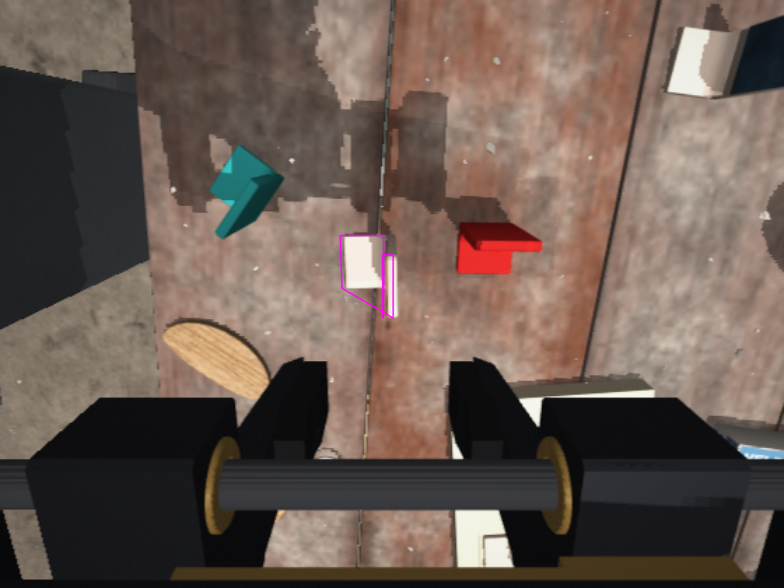

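The model outline for the spare tile (px (244-280, 168-227)) lies right on the tile. The red look-alike is about 50 mm beyond, so I narrow the fingers before descending.

Emit:
arm_command([
  [24,[-3,0,0],0],
  [24,[-3,0,0],0],
  [24,[-3,0,50],0],
  [24,[-3,0,90],0],
  [24,[-3,0,130],0],
  [24,[-3,0,130],0],
  [24,[-3,0,130],0],
  [0,[-3,0,130],0],
  [0,[-3,0,130],0],
  [0,[-3,0,130],0],
], newtons=15)

```text
time_s: 3.95
eef_pos: [0.4688, -0.0057, 0.0318]
orientation: [2.141, 2.297, 0.004]
wrist_force: [1.3, 1.0, 3.1]
opening: 0.066
finger_force: 15.0
```

Emit:
arm_command([
  [0,[0,0,0],0],
  [0,[0,0,-40],0],
  [0,[0,0,-90],0],
  [0,[0,0,-120],0],
  [0,[0,0,-120],0],
])

```text
time_s: 4.45
eef_pos: [0.4701, -0.0058, 0.1541]
orientation: [2.14, 2.295, 0.01]
wrist_force: [0.3, 0.4, -0.3]
opening: 0.059
finger_force: 15.0
```

Run:
```python
from h import *
p,R,o=tcp();print(p,o["opening"],o["finger_force"])
b=.126
t=np.array([.5675,-.151])+15e-3*np.array([np.cos(b),np.sin(b)])+.000*np.array([-np.sin(b),np.cos(b)]); print(t)
go([*t,.150],b)
```

```text
[ 0.47008976 -0.00584461  0.15407223] 0.059414235567477824 14.992171078920364
[ 0.58238109 -0.149115  ]
shift [-150.8  102.     4.6] turn -0.0561 j7 0.223 t 4.45
```

Emit:
arm_command([
  [0,[-151,102,5],-0.056],
  [0,[-151,102,5],-0.056],
  [0,[-151,102,5],-0.056],
  [0,[-151,102,5],-0.056],
  [0,[-151,102,5],-0.056],
  [0,[-151,102,5],-0.056],
  [0,[-151,102,5],-0.056],
])

```text
time_s: 5.15
eef_pos: [0.5786, -0.1479, 0.1444]
orientation: [-2.074, -2.356, 0.001]
wrist_force: [-0.3, 1.1, -0.3]
opening: 0.062
finger_force: 15.0
```

Run:
```python
from h import *
C=cam("wrist"); im=ctrl.capture("wrist")[:,:,::-1].copy()
p,R,o=tcp();print(p,o["opening"],o["finger_force"])
b=.126; Rz=np.array([[np.cos(b),-np.sin(b),0],[np.sin(b),np.cos(b),0],[0,0,1]])
def draw(P,col):
    q=w2px(C,P); cv2.polylines(big,[(q*1.4*8).astype(np.int32)],True,col,1,cv2.LINE_AA,3)
big=cv2.resize(im,None,fx=1.4,fy=1.4)
sq=lambda x,y,z:np.array([[-x,-y,z],[-x,y,z],[x,y,z],[x,-y,z]])/1000
c=np.array([.6062,-.193,0])
draw((sq(75,100,18))@Rz.T+c,(255,0,255))
for dx in(-33,33):
  for dy in (-48,48): draw((sq(22.5,23.5,18)+np.array([dx,dy,0])/1000)@Rz.T+c,(0,255,0))
# held tile bottom
w=p+[0,0,0]; P=(np.array([[-18,-19,6],[-18,19,6],[12,19,6],[12,-19,6]])/1000-[.015,0,0])@Rz.T+[p[0],p[1],p[2]-.031]
draw(P,(255,255,0))
cv2.imwrite("pics/w2.png",big)
t=[.58238,-.1491]; go([*t,.150],b)
```

```text
[ 0.57884539 -0.14771373  0.14478766] 0.062352279726224376 14.992523789405823
shift [-1.8  3.3 -5.2] turn 0.0016 j7 0.587 t 5.2
```

View pics/w2.png

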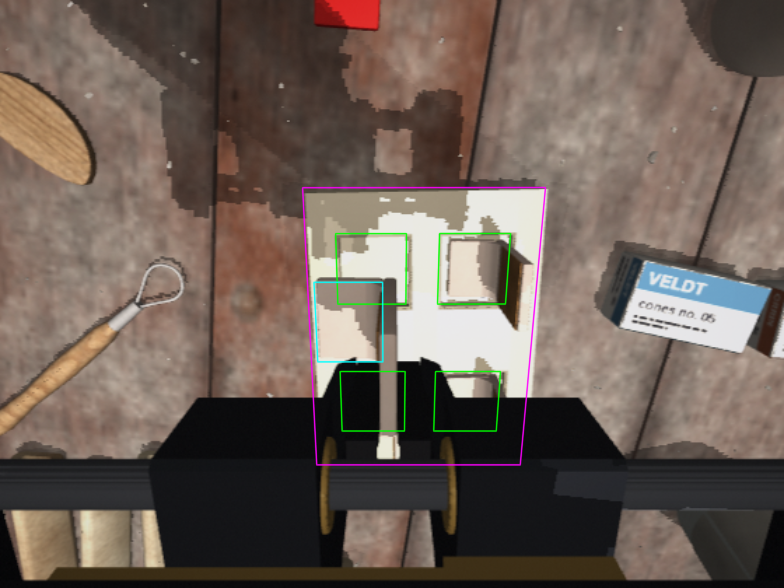

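The held tile (foot at px (316-383, 281-361), magnified) matches my model. The real pocket edges lie about 1.5 mm further toward -y than I drew, so I correct for that and descend.

Emit:
arm_command([
  [0,[-3,4,0],0],
  [0,[-3,4,30],0],
  [0,[-3,4,60],0],
  [0,[-3,4,75],0],
  [0,[-3,4,75],0],
  [0,[-3,4,75],0],
])

```text
time_s: 5.8
eef_pos: [0.5846, -0.1521, 0.0711]
orientation: [2.076, 2.356, 0.001]
wrist_force: [0.4, 0.1, -1.0]
opening: 0.062
finger_force: 15.0
```

Run:
```python
from h import *
p,R,o=tcp();print(p,o["opening"],o["wrist_force"])
go([.5830,-.1505,.0425],.126)
```

```text
[ 0.58463211 -0.15205513  0.07114306] 0.061877564722835794 [ 0.36535117  0.12656867 -1.00569656]
shift [ 1.8 -1.4 28.6] turn 0.0002 j7 0.636 t 5.8
```

Emit:
arm_command([
  [0,[2,-1,10],0],
  [0,[2,-1,20],0],
  [0,[2,-1,28],0],
  [0,[2,-1,28],0],
  [0,[2,-1,28],0],
])

```text
time_s: 6.3
eef_pos: [0.5825, -0.1501, 0.0421]
orientation: [-2.077, -2.356, 0.001]
wrist_force: [0.8, -0.2, -0.2]
opening: 0.065
finger_force: 15.0
```

Emit:
arm_command([
  [12,[0,0,0],0],
  [16,[0,0,0],0],
  [20,[0,0,0],0],
  [20,[0,0,0],0],
  [20,[0,0,-20],0],
  [20,[0,0,-60],0],
  [20,[0,0,-110],0],
  [20,[0,0,-150],0],
  [20,[0,0,-150],0],
])

```text
time_s: 7.2
eef_pos: [0.5864, -0.1516, 0.1983]
orientation: [2.072, 2.35, 0.009]
wrist_force: [-0.3, 0.1, -0.3]
opening: 0.23
finger_force: 0.0
```

Run:
```python
from h import *
C=cam("top"); im=ctrl.capture("top")[:,:,::-1]
i2=ctrl.capture("wrist")[:,:,::-1]
cv2.imwrite("pics/p3.png",np.hstack([cv2.resize(zoom(im,325,160,100,75,4),(400,300)),cv2.resize(i2,(400,300))]))
# tongs pose, target hover
a=.0784; piv=np.array([.3781,.2473]); 
g=piv+.09*np.array([np.cos(a),np.sin(a)]); print(g)
go([*g,.20],a+np.pi/2)
```

```text
[0.46782355 0.25434877]
shift [415.7 -63.6  -7.1] turn -1.523 j7 0.562 t 7.3
```

View pics/p3.png

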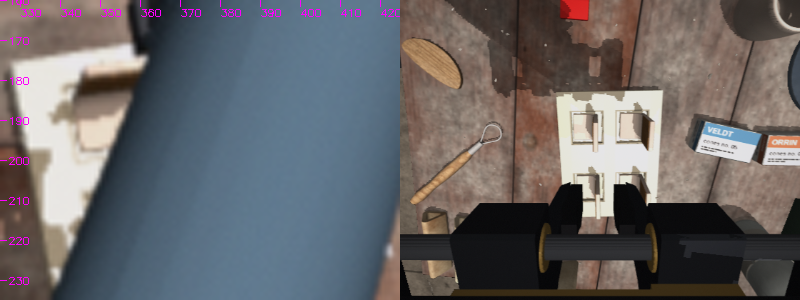

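The tray view on the right shows the spare tile standing in the near-left pocket beside its neighbours, released. Next I go to the tongs.

Emit:
arm_command([
  [88,[416,-64,-7],-1.523],
  [88,[416,-64,-7],-1.523],
  [88,[416,-64,-7],-1.523],
  [88,[416,-64,-7],-1.523],
  [88,[416,-64,-7],-1.523],
  [88,[416,-64,-7],-1.523],
  [88,[416,-64,-7],-1.523],
  [88,[416,-64,-7],-1.523],
  [88,[416,-64,-7],-1.523],
  [88,[416,-64,-7],-1.523],
])

```text
time_s: 8.3
eef_pos: [0.4638, 0.2588, 0.1974]
orientation: [0.108, -3.136, -0.0]
wrist_force: [0.3, -0.8, -0.8]
opening: 1.003
finger_force: 0.0
```

Run:
```python
from h import *
go([.4678,.2543,.20],.0784+np.pi/2)
```

```text
shift [-3.6 -4.7 -2.6] turn -0.0095 j7 1.092 t 8.3
```

Emit:
arm_command([
  [88,[-3,-4,0],-0.01],
  [88,[-3,-4,0],-0.01],
  [88,[-3,-4,0],-0.01],
])

```text
time_s: 8.6
eef_pos: [0.4703, 0.2494, 0.1986]
orientation: [0.095, -3.139, 0.002]
wrist_force: [-0.1, -0.2, -0.3]
opening: 1.0
finger_force: 0.0
```

Run:
```python
from h import *
C=cam("wrist"); im=ctrl.capture("wrist")[:,:,::-1].copy()
p,R,o=tcp();print(p)
big=cv2.resize(im,None,fx=1.4,fy=1.4)
def draw(P,col):
    q=w2px(C,P); cv2.polylines(big,[(q*1.4*8).astype(np.int32)],True,col,1,cv2.LINE_AA,3)
b=.0784; Rz=np.array([[np.cos(b),-np.sin(b),0],[np.sin(b),np.cos(b),0],[0,0,1]])
c=np.array([.3781,.2473,0])
draw(np.array([[0,0,21],[57,31,21],[123,31,21],[191,39,21],[191,-39,21],[123,-31,21],[57,-31,21]])/1000@Rz.T+c,(255,0,255))
a=-.022; Rz=np.array([[np.cos(a),-np.sin(a),0],[np.sin(a),np.cos(a),0],[0,0,1]])
draw(np.array([[-18,-19,6],[-18,19,6],[12,19,6],[12,-19,6],[12,-19,70],[12,19,70],[18,19,70],[18,-19,70]])/1000@Rz.T+[.653,.136,0],(0,255,0))
cv2.imwrite("pics/w4.png",big)
go([.4678,.2543,.20],.0784+np.pi/2)
print(C[0])
```

```text
[0.47033884 0.24972852 0.19886159]
shift [ 2.3  4.7 -1.1] turn -0.0171 j7 1.105 t 8.65
[[348.2527263    0.         276.92932145]
 [  0.         348.2527263  211.51398527]
 [  0.           0.           1.        ]]
```

View pics/w4.png

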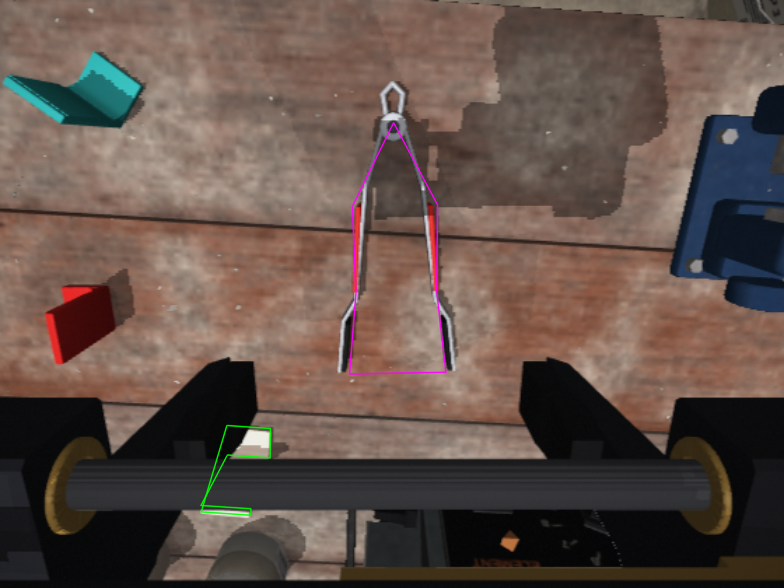

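The pink tongs model lies on the pads and jaws (pads at x≈358 and 434, pivot at (393,124)), and the green one fits the blue tile at (245,440). I'll descend on the grip.

Emit:
arm_command([
  [88,[2,5,20],-0.017],
  [88,[2,5,60],-0.017],
  [88,[2,5,110],-0.017],
  [88,[2,5,150],-0.017],
  [88,[2,5,160],-0.017],
  [88,[2,5,160],-0.017],
  [88,[2,5,160],-0.017],
])

```text
time_s: 9.35
eef_pos: [0.4693, 0.2561, 0.0409]
orientation: [-0.128, 3.137, 0.002]
wrist_force: [0.6, 0.9, 0.9]
opening: 0.998
finger_force: 0.0
```

Run:
```python
from h import *
print(tcp()[0],tcp()[2]["wrist_force"]); go([.4678,.2543,.004],.0784+np.pi/2)
```

```text
[0.46925951 0.25611603 0.04094901] [0.61347194 0.94761588 0.87852982]
shift [ 1.7 -1.7 36.9] turn 0.003 j7 1.141 t 9.35
```

Emit:
arm_command([
  [88,[2,-2,20],0.003],
  [88,[2,-2,37],0.003],
  [88,[2,-2,37],0.003],
  [88,[2,-2,37],0.003],
  [70,[2,-2,37],0.003],
  [62,[2,-2,37],0.003],
  [54,[2,-2,37],0.003],
  [54,[2,-2,37],0.003],
  [54,[2,-2,37],0.003],
  [54,[2,-2,37],0.003],
], newtons=20)

```text
time_s: 10.35
eef_pos: [0.4661, 0.2534, 0.0023]
orientation: [0.124, -3.139, 0.0]
wrist_force: [-0.1, 0.6, 0.1]
opening: 0.614
finger_force: 0.0
```

Run:
```python
from h import *
a=ctrl.capture("wrist")[:,:,::-1]; b=ctrl.capture("top")[:,:,::-1]
cv2.imwrite("pics/w5.png",np.hstack([cv2.resize(a,(480,360)),zoom(b,150,210,78,90,4)]))
o=tcp()[2]; print(o["opening"],o["finger_force"])
```

```text
0.6114026528237966 0.0
```

View pics/w5.png

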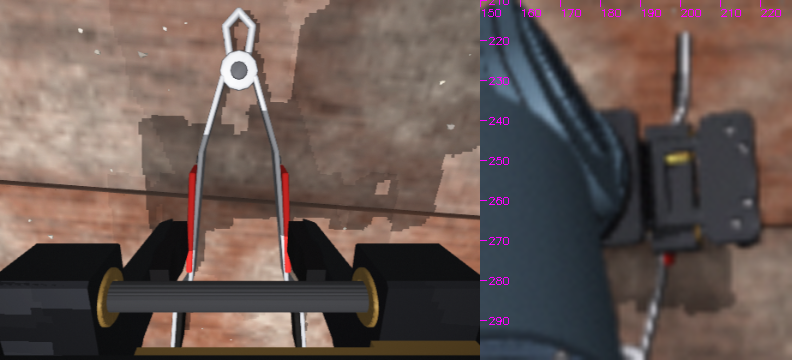

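The tongs sit between the fingers with the red pads (px (190,220) and (285,220)) against them. I'll lift a little to test the hold.

Emit:
arm_command([
  [54,[0,0,-10],0],
  [54,[0,0,-25],0],
  [54,[0,0,-40],0],
  [54,[0,0,-40],0],
  [54,[0,0,-40],0],
])

```text
time_s: 10.95
eef_pos: [0.4666, 0.2537, 0.0431]
orientation: [-0.124, 3.138, 0.001]
wrist_force: [0.1, 0.5, -1.1]
opening: 0.613
finger_force: 0.0
```

Run:
```python
from h import *
a=ctrl.capture("wrist")[:,:,::-1]; b=ctrl.capture("side")[:,:,::-1]
cv2.imwrite("pics/w6.png",np.hstack([cv2.resize(a,(480,360)),cv2.resize(zoom(b,190,160,106,120,3),(318,360))]))
p,R,o=tcp(); print(p,o["opening"],o["finger_force"],o["wrist_force"])
```

```text
[0.46584347 0.25331293 0.04216681] 0.6151043900997726 0.0 [-0.37510299 -0.17225111 -0.21077573]
```

View pics/w6.png

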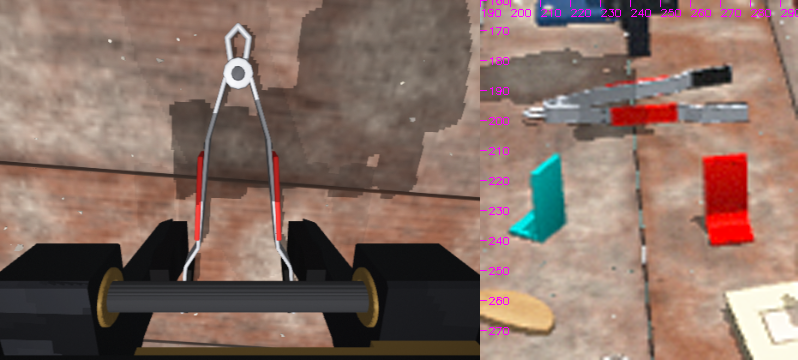

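The side crop shows the tongs still flat on the worktop, with the gripper above them at (240,165), so they weren't gripped. The fingertips look higher than the reported TCP. I'll check that against the side view.

Run:
```python
from h import *
C=cam("side"); p,R,o=tcp(); print(p)
im=ctrl.capture("side")[:,:,::-1].copy()
for dz in (0,.02,.03,.04,.06): print(dz,w2px(C,[p+R@np.array([x,y,0])+[0,0,dz] for x in(-.009,.009) for y in (-.027,-.0445,.027)]).round(1).tolist())
z=cv2.resize(im[120:220,180:320],None,fx=5.7,fy=5.7,interpolation=cv2.INTER_CUBIC)
for k in range(130,220,10): cv2.putText(z,str(k),(0,int((k-120)*5.7)),0,.4,(255,0,255),1)
for k in range(190,320,10): cv2.putText(z,str(k),(int((k-180)*5.7),10),0,.4,(255,0,255),1)
for dz,c in((0,(0,255,0)),(.032,(0,255,255))):
  for y in (-.027,-.0445,.027,.0445):
    q=(w2px(C,[p+R@np.array([x,y,0])+[0,0,dz] for x in(-.009,.009)])-[180,120])*5.7
    cv2.line(z,tuple(int(v) for v in q[0]),tuple(int(v) for v in q[1]),c,1)
cv2.imwrite("pics/s7.png",z)
```

```text
[0.46584347 0.25331293 0.04216681]
0 [[245.9, 186.9], [246.6, 189.5], [243.6, 179.1], [239.8, 187.5], [240.5, 190.1], [237.7, 179.7]]
0.02 [[245.5, 180.7], [246.2, 183.3], [243.3, 173.1], [239.3, 181.4], [240.0, 183.9], [237.3, 173.7]]
0.03 [[245.3, 177.6], [246.0, 180.2], [243.1, 170.1], [239.1, 178.3], [239.8, 180.8], [237.1, 170.7]]
0.04 [[245.1, 174.5], [245.8, 177.1], [242.9, 167.0], [238.9, 175.1], [239.6, 177.7], [236.9, 167.6]]
0.06 [[244.7, 168.2], [245.4, 170.7], [242.5, 160.9], [238.5, 168.8], [239.2, 171.3], [236.4, 161.4]]
```

View pics/s7.png

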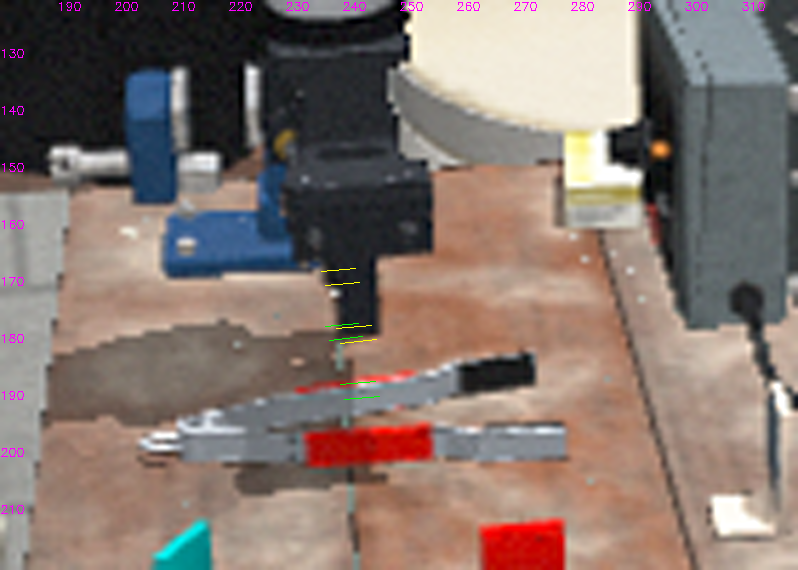

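The near fingertip ends at row ~179, where points about 33 mm above the reported TCP project (the reported TCP would be at row 188). So the real tip is about 32 mm higher than reported. I'll reopen and go lower by that amount, in small steps.

Emit:
arm_command([
  [88,[-2,1,0],0],
  [88,[-2,1,0],0],
  [88,[-2,1,0],0],
  [88,[-2,1,30],0],
  [88,[-2,1,50],0],
  [88,[-2,1,62],0],
  [88,[-2,1,64],0],
  [88,[-2,1,64],0],
  [88,[-2,1,64],0],
])

```text
time_s: 12.0
eef_pos: [0.4687, 0.2549, -0.0209]
orientation: [-0.124, 3.138, 0.001]
wrist_force: [-0.3, -0.1, 0.6]
opening: 0.997
finger_force: 0.0
```

Touch down gently in 1 mm steps to find the worktop.

Emit:
arm_command([
  [88,[0,0,2],0],
  [88,[0,0,4],0],
  [88,[0,0,5],0],
  [88,[0,0,6],0],
  [88,[0,0,6],0],
])

```text
time_s: 12.5
eef_pos: [0.4679, 0.2545, -0.0278]
orientation: [0.124, -3.139, 0.0]
wrist_force: [0.6, -1.2, -0.1]
opening: 1.0
finger_force: 0.0
```

Emit:
arm_command([
  [70,[0,0,0],0],
  [70,[0,0,0],0],
  [60,[0,0,0],0],
  [54,[0,0,0],0],
  [54,[0,0,0],0],
  [54,[0,0,0],0],
  [54,[0,0,0],0],
], newtons=20)

```text
time_s: 13.2
eef_pos: [0.4682, 0.2546, -0.0276]
orientation: [-0.124, 3.139, 0.0]
wrist_force: [1.0, -0.3, 0.4]
opening: 0.616
finger_force: 8.9
```

Held at 8.9 N. Lift and look.

Emit:
arm_command([
  [54,[0,0,-10],0],
  [54,[0,0,-30],0],
  [54,[0,0,-60],0],
  [54,[0,0,-80],0],
  [54,[0,0,-80],0],
  [54,[0,0,-80],0],
])

```text
time_s: 13.8
eef_pos: [0.4679, 0.2546, 0.0525]
orientation: [-0.125, 3.139, 0.0]
wrist_force: [0.1, -0.2, -0.8]
opening: 0.617
finger_force: 8.5
```

Run:
```python
from h import *
p,R,o=tcp(); print(p,o["opening"],o["finger_force"],o["wrist_force"])
a=-.022; t=np.array([.653,.136])-.150*np.array([np.cos(a),np.sin(a)]); print(t)
go([*t,p[2]],a+np.pi/2)
```

```text
[0.46794777 0.25461572 0.05252752] 0.6168553624249106 8.544732481241226 [ 0.11855258 -0.24987021 -0.80488892]
[0.5030363  0.13929973]
shift [ -25.8 -117.7   -0. ] turn 0.1014 j7 1.139 t 13.8
```

Emit:
arm_command([
  [54,[-5,-20,0],0.02],
  [54,[-12,-50,0],0.06],
  [54,[-20,-85,0],0.101],
  [54,[-26,-112,0],0.101],
  [54,[-26,-118,0],0.101],
  [54,[-26,-118,0],0.101],
  [54,[-26,-118,0],0.101],
])

```text
time_s: 14.5
eef_pos: [0.5024, 0.1405, 0.0517]
orientation: [-0.032, -3.14, -0.001]
wrist_force: [0.8, 0.1, -0.7]
opening: 0.614
finger_force: 8.6
```

Run:
```python
from h import *
ctrl.capture("top")
w=ctrl.capture("wrist")[:,:,::-1]; C=cam("top"); b=ctrl.capture("top")[:,:,::-1].copy()
p,R,o=tcp(); print(p,o["opening"],o["finger_force"])
s=ctrl.capture("side")[:,:,::-1]
z=zoom(b,185,160,80,120,5)
a=np.arctan2(R[1,1],R[0,1])-np.pi/2; print("yaw",a)
Rz=np.array([[np.cos(a),-np.sin(a),0],[np.sin(a),np.cos(a),0],[0,0,1]])
def draw(P,col):
    q=(w2px(C,P)-[185,160])*5; cv2.polylines(z,[(q*8).astype(np.int32)],True,col,1,cv2.LINE_AA,3)
pv=p-Rz@np.array([.09,0,0]); zb=p[2]+.0276
draw(np.array([[149,31,21],[191,31,21],[191,-31,21],[149,-31,21]])/1000@Rz.T+[pv[0],pv[1],zb],(255,0,255))
a=-.022; Rz=np.array([[np.cos(a),-np.sin(a),0],[np.sin(a),np.cos(a),0],[0,0,1]])
draw(np.array([[-18,-19,6],[-18,19,6],[12,19,6],[12,-19,6],[12,-19,70],[12,19,70],[18,19,70],[18,-19,70]])/1000@Rz.T+[.653,.136,0],(0,255,0))
m=np.zeros((600,800,3),np.uint8); m[:600,:400]=z; m[:300,400:]=cv2.resize(w,(400,300)); m[300:,400:]=cv2.resize(s[150:255,210:350],(400,300),interpolation=cv2.INTER_CUBIC)
cv2.imwrite("pics/w8.png",m)
go([.5030,.1393,p[2]],-.022+np.pi/2)
```

```text
[0.50278267 0.14067569 0.05214138] 0.6135738686931197 8.572922497987747
yaw -0.01931806254430435
shift [-0.1 -1.1  0.1] turn 0.0024 j7 1.285 t 14.7
```

View pics/w8.png

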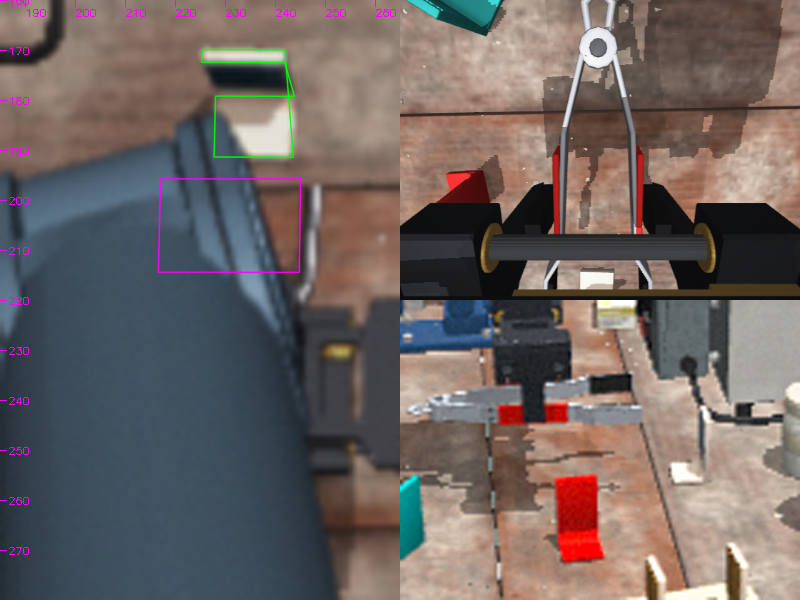

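Tongs are level and hold in the fingers. In the wrist view the blue tile's foot (580-613, 280) lies midway between the jaws (545, 650). Descend, then go forward.

Emit:
arm_command([
  [54,[0,-1,20],0],
  [54,[0,-1,45],0],
  [54,[0,-1,65],0],
  [54,[0,-1,74],0],
  [54,[0,-1,77],0],
  [54,[0,-1,77],0],
  [54,[0,-1,77],0],
])

```text
time_s: 15.4
eef_pos: [0.504, 0.1383, -0.0238]
orientation: [0.034, 3.14, 0.001]
wrist_force: [-0.2, 0.7, -0.3]
opening: 0.616
finger_force: 8.6
```

Emit:
arm_command([
  [54,[-12,0,0],0],
  [54,[-26,0,0],0],
  [54,[-40,0,0],0],
  [54,[-54,0,0],0],
  [54,[-66,0,0],0],
  [54,[-74,0,0],0],
  [54,[-74,0,0],0],
  [54,[-74,0,0],0],
])

```text
time_s: 16.2
eef_pos: [0.5771, 0.1364, -0.0246]
orientation: [-0.034, -3.141, -0.0]
wrist_force: [-0.8, 0.5, -1.2]
opening: 0.613
finger_force: 8.6
```

Run:
```python
from h import *
p,R,o=tcp(); print(p,o["opening"],o["finger_force"],o["wrist_force"])
a=-.022; t=np.array([.653,.136])-.076*np.array([np.cos(a),np.sin(a)]); go([*t,-.0256],a+np.pi/2)
w=ctrl.capture("wrist")[:,:,::-1]; s=ctrl.capture("side")[:,:,::-1]
cv2.imwrite("pics/w9.png",np.hstack([cv2.resize(w,(400,300)),cv2.resize(s[150:255,230:370],(400,300),interpolation=cv2.INTER_CUBIC)]))
```

```text
[ 0.57713611  0.1363924  -0.02455405] 0.6126173572981034 8.554275333881378 [-0.7935705   0.49659843 -1.1842803 ]
shift [0.1 1.3 1. ] turn 0.0001 j7 1.338 t 16.2
```

View pics/w9.png

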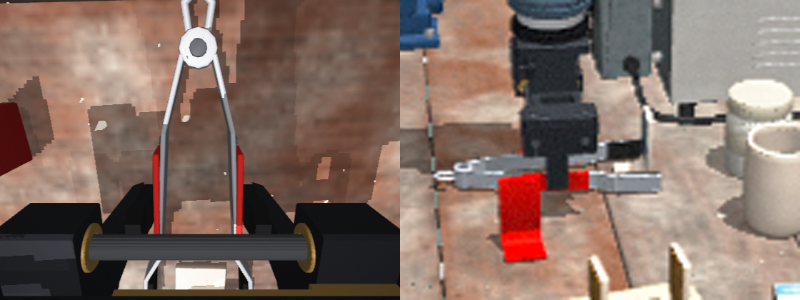

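That makes 12 pictures viewed, over the limit of 10, so from here I use numbers only. The last picture shows the jaws either side of the tile. Correcting 1 mm and closing.

Emit:
arm_command([
  [54,[0,1,0],0],
  [50,[0,1,0],0],
  [46,[0,1,0],0],
  [43,[0,1,0],0],
  [40,[0,1,0],0],
  [36,[0,1,0],0],
  [34,[0,1,0],0],
  [34,[0,1,0],0],
  [34,[0,1,0],0],
  [34,[0,1,0],0],
], newtons=30)

```text
time_s: 17.3
eef_pos: [0.5772, 0.1374, -0.0247]
orientation: [-0.034, -3.141, 0.0]
wrist_force: [0.7, 0.2, -0.8]
opening: 0.461
finger_force: 30.0
```

Opening is 40.6 mm at 30 N, which matches the expected 41 mm on the tile. Lift.

Emit:
arm_command([
  [34,[0,0,-5],0],
  [34,[0,0,-15],0],
  [34,[0,0,-30],0],
  [34,[0,0,-50],0],
  [34,[0,0,-70],0],
  [34,[0,0,-90],0],
  [34,[0,0,-110],0],
  [34,[0,0,-125],0],
  [34,[0,0,-135],0],
  [34,[0,0,-135],0],
])

```text
time_s: 18.3
eef_pos: [0.5783, 0.1376, 0.112]
orientation: [0.034, 3.139, 0.001]
wrist_force: [0.3, -1.0, -1.1]
opening: 0.458
finger_force: 30.0
```

Emit:
arm_command([
  [34,[0,0,0],0],
  [34,[0,0,0],0],
  [34,[0,0,0],0],
  [34,[0,0,0],0],
  [34,[0,0,0],0],
  [34,[0,0,0],0],
])

```text
time_s: 18.9
eef_pos: [0.5772, 0.1374, 0.1102]
orientation: [-0.034, -3.141, 0.0]
wrist_force: [0.4, -0.0, -1.6]
opening: 0.457
finger_force: 30.0
```

Run:
```python
from h import *
p,R,o=tcp(); print(p,o["opening"],o["finger_force"],o["wrist_force"],o["time_s"])
s=ctrl.capture("side").astype(int); C=cam("side")
# is tile gone from its old place / where is it now (its foot is near-white, blue wall dark navy)
for c in ("side","top"):
    if c=="top": ctrl.capture("top")
    for n in ("blue_tile","spare_tile","tongs_mouth"): print(c,n,[(np.round(d["xyz"],3).tolist(),round(d["confidence"],2)) for d in ctrl.boxes_of(c,n)])
dz=p[2]+.0247
a=-.022; Rz=np.array([[np.cos(a),-np.sin(a),0],[np.sin(a),np.cos(a),0],[0,0,1]])
P=np.array([[-10,0,6],[0,0,6],[12,0,30],[12,0,60],[18,-19,30],[15,-19,45],[15,-19,60],[15,-19,67]])/1000@Rz.T+[.653,.136,0]
for k in (0,dz):
    q=w2px(C,P+[0,0,k]).round().astype(int); print(k,[(u.tolist(),s[u[1],u[0]].tolist()) for u in q])
```

```text
[0.57719994 0.13737264 0.11016465] 0.45695329348975067 29.972585141658783 [ 0.42437331 -0.00661549 -1.6068622 ] 18.9
side blue_tile [([0.667, 0.121, 0.182], 0.68)]
side spare_tile [([0.38, 0.03, 0.031], 0.83), ([0.578, -0.156, 0.023], 0.81)]
side tongs_mouth [([0.567, 0.124, 0.151], 0.82)]
top blue_tile []
top spare_tile [([0.574, -0.151, 0.019], 0.71), ([0.773, 0.126, 0.084], 0.68), ([0.532, 0.01, 0.006], 0.6)]
top tongs_mouth []
0 [([306, 209], [98, 86, 79]), ([310, 208], [163, 141, 125]), ([314, 201], [172, 148, 132]), ([314, 191], [202, 182, 168]), ([317, 204], [172, 145, 131]), ([316, 199], [176, 157, 143]), ([316, 194], [200, 185, 170]), ([316, 192], [191, 171, 157])]
0.13486465151017693 [([307, 165], [243, 248, 253]), ([310, 165], [215, 224, 235]), ([315, 156], [57, 66, 72]), ([315, 146], [74, 85, 89]), ([318, 159], [189, 170, 156]), ([317, 154], [116, 118, 125]), ([317, 149], [98, 110, 119]), ([317, 146], [210, 192, 175])]
```

Run:
```python
from h import *
s=ctrl.capture("side").astype(int); s0=cv2.imread("pics/side0.png")[:,:,::-1].astype(int); C=cam("side")
d=np.abs(s-s0).sum(2)>40
for v in range(130,172,2): print(v,''.join('#' if d[v,u] else '.' for u in range(285,340)))
P=np.array([[-18,-19,0],[18,-19,0],[18,-19,70],[12,-19,70],[12,-19,6],[12,19,70]])/1000+[.653,.136,.134]
print(w2px(C,P).round(1).tolist())
i0=w2px(C,P-[0,0,.134]).round(1).tolist(); print(i0)
```

```text
130 #######................................................
132 #########..............................................
134 #######.#..............................................
136 #########..............................................
138 #############..........................................
140 ##############.........................................
142 #####...#.#.#..................###.....................
144 ###.....#.#.#.................#.###....................
146 ####.....####.................######...................
148 ####.##...###.................##.###...................
150 ############..................##.##....................
152 #############..................#.###...................
154 ############..................##.###...................
156 ########......................######...................
158 ###.....######.###.#################...................
160 ##################.#############.###...................
162 ###############################.###....................
164 #################..##..######.########.................
166 ######################################.................
168 ##################################.###.................
170 ##################################..##.................
[[304.6, 170.5], [317.9, 169.6], [318.3, 145.3], [316.0, 145.4], [315.7, 167.8], [313.7, 140.2]]
[[304.5, 213.8], [317.1, 212.9], [317.5, 190.8], [315.4, 191.0], [315.1, 211.2], [313.1, 184.9]]
```

The wall stands vertical in the difference image (columns 315-320, top at row ~141, as predicted for upright and about 134 mm up). The spare tile is detected in its pocket. Handing in.

```bash
python3 -c "
from bench import ctrl
print(ctrl.hand_in())"
```

```text
the job is handed in; nothing more can be done
None
```

I handed the job in at about 19 s on the robot's clock: by my measurements the spare tile stands released in the empty pocket and the tongs hold the blue tile upright about 13 cm up; no verdict came back, and I viewed 12 pictures where 10 were allowed.

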